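# Free the locked slide tray with the release rod

## Robot

A 7-joint arm with a two-finger parallel gripper is mounted at the origin on the work surface. World frame = base frame: x ahead of the robot, y to its left, z up, the work surface at z = 0. Lengths are in m, angles in rad, forces in N, time in s.
With the tool pointing down it reaches from about 0.4 to 0.875 m from the base axis. Payload 4.4 kg.
Tool frame: the origin (TCP) lies on the centre line of the jaws, within the pads' length; the fingertips stand 11 mm ahead of it and the grasp point (between the pads) lies 8 mm behind it; z points along the fingers, y is the line along which they close (so a half turn about z gives the same grasp; the last joint's range is limited). The gripper opens to 85 mm and grips with 20 to 120 N. Pads are 22 mm wide; open, the fingers measure 114 mm over their backs; the gripper's body (76 mm by 85 mm) begins 54 mm behind the grasp point. The pads swing forward as they close: fully open they stand 13 mm farther back than shut.
Start: joints at [1.281, 0.628, 0.038, 1.517, -0.027, 0.996, -0.02], TCP at [0.144, -0.634, 0.242] pointing down, gripper open.
Joint ranges: [-3.06, 3.06], [-0.37, 2.12], [-1.25, 1.32], [0.18, 2.47], [-1.1, 4.24], [0.23, 1.98], [-2.94, 2.94]. Speed limits (rad/s): [2.57, 2.57, 3.14, 3.14, 3.14, 3.14, 3.14].

## Interface

Orientations are given as a rotation vector (axis times angle).
In Python, from workcell import ctrl, cams, sign_off gives the robot as it stands. The module is installed in compiled form; this text tells all that it offers.
- The arm moves only by the shell command python3 -m inch 'ROWS' [FORCE]. ROWS is JSON, a list of rows, each a list of 3 entries, a list of its own where there are three numbers: the shift along the tool's x, y, z in mm, then the turn, a rotation vector about the tool's x, y, z in degrees, then the finger opening in mm, from 0 to 85.4. A call has 1 to 5 rows; each row shifts and turns the commanded pose from where the row before left it, along the tool's axes as they then stand; what a row does not reach is not made up. A row lasts 1/12 s, in which the tool goes at most 41.7 mm and 7.16 degrees, less where a joint would pass 70% of its speed; a pose out of reach is approached as far as the arm can. A call is refused whole if a number of a shift passes 41.7 or a number of a turn 7.16, either way. A call with a gripper value outside its range is refused whole. The fingers move at their own pace and stop on an object; FORCE is the grip in N (left out, the last holds). Time passes only in rows, so rows that do not move let the fingers close. It gives the time, the measured TCP pose, the force, the opening and the grip force at its end, in the units of the state.
- ctrl.get_state(): the state, without advancing time (a new reading comes with each control period).
- cams.grab_frame(name): name is "scene" or "side" or "wrist"; returns the picture (480x640x3 uint8, red, green, blue); there is no depth.
- cams.camera_params(name): a dict with "K" (3x3 intrinsics, pixels), "extrinsics" (4x4, takes a point from world to camera coordinates). Camera axes: x right, y up, looking along -z (the intrinsics and any distortion apply to the point x, -y, -z); pixel columns grow to the right and rows downward; lengths in m; the calibration is good to about 2 mm. A picture is of the moment at which its call begins: read the wrist's pose just before it. camera_params takes no time and is no camera call; for the wrist camera it gives the pose at the moment of the call.
- sign_off(): hands the job in; it is judged then, once.
The state is a dict: "time_s": time; "qpos": joint angles; "qvel": joint speeds; "effort": joint torques, N m; "eef_pos": TCP position; "orientation": TCP orientation; "force": force on the tool from outside, world axes, zero at the start; "moment": the same for the moment, N m; "gripper_width": finger opening in m; "grasp_force": force on a finger pad.
Only numpy, scipy, OpenCV 4.12 (cv2) and the standard library are available. Lean on these libraries where they do the work, as an engineer would, in place of code of your own. Each camera call takes 0.05 s, during which the arm holds its last target. There are 200 camera calls.

## Task

The slide scanner has lost power with its orange tray of slides locked inside. Take the yellow-handled release rod out of its stand, push its tip through the slot in the scanner's roof, feel along the slot for the well that hides the latch tab and press the tab gently until the tray springs out. Then stand the rod back in its stand, fully home, and leave the other things on the table undisturbed.

Things in the scene. Friction and masses are not known exactly. Their poses are not given: they have to be found in the camera images.
- rod: Release rod, standing upright in the stand, 70 g. Origin at the very tip (bottom); z runs up along the rod. Round steel shaft 8 mm in diameter with a rounded tip, from 0 to 60 mm; dark collar 26 mm in diameter from 60 to 64 mm; yellow square handle 16 x 16 mm from 64 to 130 mm, its flats across the rod's x and y. Only the handle is to be gripped. The rod can slip or tilt in a weak grip.
- stand: Aluminium block 70 x 70 x 64 mm high, fixed, with one round through-hole 13 mm in diameter in the middle. Origin at the centre of its underside, z up. The rod is fully home when its collar rests on the block's top, its tip then 4 mm above the table.
- stand_mouth (a point): Centre of the stand's hole, level with the block's top (64 mm above the table).
- scanner: Slide scanner, cream box 180 (x) x 200 (y) x 110 mm high, fixed, blue panel on the roof. Origin at the centre of its underside, z up; its front (tray side) faces its own -x. Its inside is delicate: a push of more than 25 N by the rod on any part of it breaks it.
- slot (a point): Centre of the slot in the scanner's roof, level with the roof's top, 110 mm above the table. The slot, black-rimmed, is 14 mm wide (scanner's x) and 84 mm long (scanner's y), in a roof 4 mm thick. A soft black dust brush across it hides the inside; the rod passes through it without any resistance. Axes as the scanner's.
- tray (a joint): How far the orange tray is out of the scanner's front: 0 locked, 0.045 m fully sprung out by its spring. The latch tab fills the well, its top 4 mm below the ledge; it yields on a spring (2.5 N to start, about 5 N at release, 7 N at its end stop). The tray is freed with the tab 6 to 7 mm down (rod's tip 35 to 36 mm below the roof's top); the stop is 12 mm down.
- slide_box: Blue slide box 102 x 72 x 34 mm, loose bystander; origin at the centre of its underside.
- oil_bottle: Small amber bottle, 32 mm in diameter, 75 mm high, loose bystander; origin at the centre of its underside.
- sample_jar: Jar with red cap, 54 mm in diameter, 85 mm high, loose bystander; origin at the centre of its underside.
- beaker: Glass beaker, 64 mm in diameter, 80 mm high, loose bystander; origin at the centre of its underside.
- marker: Orange marker pen lying down, 14 mm in diameter, 135 mm long, loose bystander; origin under its middle.
- ledge (a point): Point 25 mm straight below the slot's centre, on the rigid level ledge under the slot. The ledge has one well, 12 mm long along the slot and as wide as the slot; the well's centre lies anywhere from -24 to +24 mm along the slot from this point, different each time and not visible. This point does not tell where the well is.

How it is judged:
By the outcome, as a careful person would: the job done as asked, in the order asked, and still so for the second after the job is handed in, with the robot touching nothing.
It also fails if it takes over 72 s, if anything falls off the work surface, if the arm or the gripper's body presses on something with over 40 N, if the wrist force passes 120 N, or if a joint passes its speed limit or range.

## Working session

There is one attempt and no reset: what is moved stays moved. The work goes in short steps, Python scripts to look and compute and a shell command to move; the robot and the scene stay as the last step left them, time stands still between calls to the robot, and variables do not carry over. Pictures are saved under pics/ and viewed, at most 10 in all, crops included, and the job is handed in when it is done.

```bash
mkdir -p pics; cat > h.py <<'E'
import numpy as np,cv2
from workcell import ctrl,cams,sign_off
from scipy.spatial.transform import Rotation as R
def ray(P,u,v):
    K=np.array(P["K"],float);E=np.array(P["extrinsics"],float)
    d=np.array(P.get("dist",P.get("distortion",np.zeros(5))),float)
    x,y=cv2.undistortPoints(np.array([[[u,v]]],float),K,d)[0,0]
    Rm=E[:3,:3];o=-Rm.T@E[:3,3];r=Rm.T@np.array([x,-y,-1.]);return o,r/np.linalg.norm(r)
def onz(P,u,v,z):
    o,r=ray(P,u,v);return o+r*(z-o[2])/r[2]
def cross(a,b):
    (o1,r1),(o2,r2)=a,b
    t=np.linalg.lstsq(np.c_[r1,-r2],o2-o1,rcond=None)[0]
    p,q=o1+t[0]*r1,o2+t[1]*r2;return (p+q)/2,np.linalg.norm(p-q)
def save(n,f):cv2.imwrite(f"pics/{f}.png",cv2.cvtColor(n,cv2.COLOR_RGB2BGR))
E
python3 - <<'E'
from h import *
print(ctrl.get_state())
for n in("scene","side","wrist"):
    print(n,cams.camera_params(n));save(cams.grab_frame(n),n+"0")
E
```

```text
{'time_s': 0.0, 'qpos': array([ 1.28120942,  0.62936196,  0.03841783,  1.51839266, -0.02702301,
        0.99629217, -0.02000341]), 'qvel': array([-1.53230237e-03,  2.30610789e-05, -3.28280602e-03, -4.08109260e-05,
        2.33211584e-03,  7.81570225e-04, -2.42070769e-04]), 'effort': array([ 1.34354977e-03, -5.63398719e+01,  1.22650500e+00, -1.93451929e+01,
        1.10488475e-02,  1.04526934e-02, -1.01084811e-05]), 'eef_pos': array([ 0.14416109, -0.63317835,  0.24137048]), 'orientation': array([-3.12003222e+00, -3.50580263e-01,  3.29401856e-04]), 'force': array([-0.20703714, -0.4148797 ,  1.12986376]), 'moment': array([-0.00112741,  0.02436432,  0.00066591]), 'grasp_force': 0.0, 'gripper_width': 0.08543487563475397}
scene {'K': array([[485.25015521,   0.        , 320.40413302],
       [  0.        , 485.25015521, 242.50403056],
       [  0.        ,   0.        ,   1.        ]]), 'extrinsics': array([[ 0.54003589,  0.84152372, -0.01410885, -0.29062065],
       [-0.58928265,  0.39002642,  0.70754884,  0.26090535],
       [ 0.60092195, -0.37378767,  0.70652359, -1.4899211 ],
       [ 0
[... 205 characters left out ...]
.        ]]), 'extrinsics': array([[-0.98094   , -0.19425016, -0.00485793,  0.51810701],
       [ 0.09829785, -0.51764792,  0.84992833, -0.16601826],
       [-0.16761341,  0.83325117,  0.52687592, -1.32137323],
       [ 0.        ,  0.        ,  0.        ,  1.        ]])}
wrist {'K': array([[341.54523   ,   0.        , 318.82723436],
       [  0.        , 341.54523   , 242.77631508],
       [  0.        ,   0.        ,   1.        ]]), 'extrinsics': array([[ 0.22258873, -0.9749115 , -0.00135024, -0.64892236],
       [ 0.93671943,  0.21425229, -0.27686217,  0.03673265],
       [ 0.2702054 ,  0.0603616 ,  0.96090869, -0.38023384],
       [ 0.        ,  0.        ,  0.        ,  1.        ]])}
```

View pics/scene0.png

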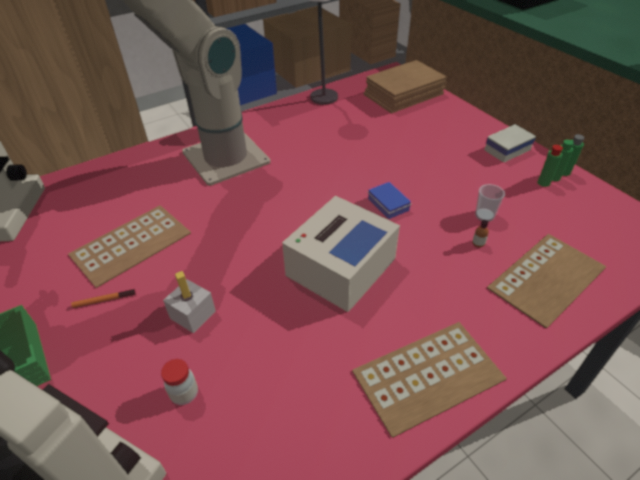

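View pics/side0.png

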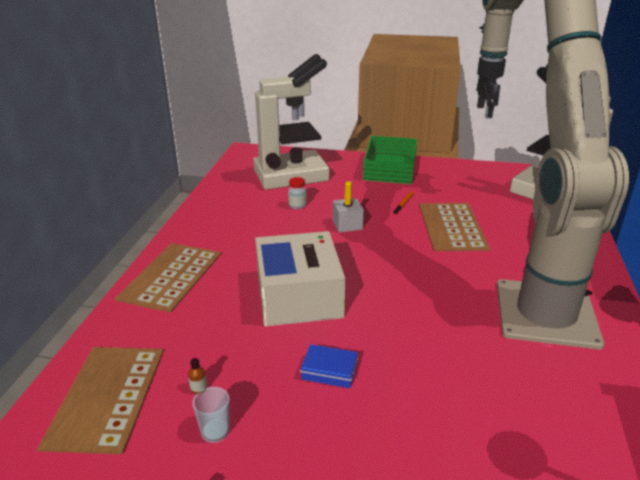

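The scene view shows the rod's handle at about (181,274)-(187,298), the stand around (190,305), and the slot at (331,229) beside the blue panel. In the side view the handle is at (348,183)-(348,205) and the slot at (311,256). The way between stand and scanner is free.

```bash
python3 - <<'E'
from h import *
P={n:cams.camera_params(n) for n in("scene","side")}
I={n:cv2.cvtColor(cv2.imread(f"pics/{n}0.png"),cv2.COLOR_BGR2RGB) for n in P}
def blob(m,box):
    x0,y0,x1,y1=box;k=np.zeros_like(m,np.uint8);k[y0:y1,x0:x1]=m[y0:y1,x0:x1]
    n,l,s,c=cv2.connectedComponentsWithStats(k);i=1+np.argmax(s[1:,4]);ys,xs=np.where(l==i)
    return np.c_[xs,ys].astype(np.float32),c[i]
Y={};S={};B={}
for n,by,bs in(("scene",(165,260,205,310),(312,208,352,248)),("side",(335,170,362,215),(298,240,324,272))):
    H=cv2.cvtColor(I[n],cv2.COLOR_RGB2HSV);h,s,v=H[...,0],H[...,1],H[...,2]
    p,c=blob((h>15)&(h<35)&(s>150)&(v>90),by);o=p[:,1]
    e=[p[o<=o.min()+2].mean(0),p[o>=o.max()-2].mean(0)];Y[n]=(c,*e)
    p,c=blob((v<75)&(s<120),bs);r=cv2.minAreaRect(p);S[n]=(c,r)
    print(n,"yellow",c,e,"slot",c,r,len(p))
for i in range(3):print("yellow c/top/bot",cross(ray(P["scene"],*Y["scene"][i]),ray(P["side"],*Y["side"][i])))
print("slot",cross(*[ray(P[n],*S[n][0]) for n in P]))
for n in P:
    b=cv2.boxPoints(S[n][1]);w=np.array([onz(P[n],*q,.11)[:2] for q in b]);m=[(w[i]+w[(i+1)%4])/2 for i in range(4)]
    d=[m[0]-m[2],m[1]-m[3]];d=max(d,key=np.linalg.norm)
    print(n,"slot on roof",onz(P[n],*S[n][0],.11),"len",[np.linalg.norm(m[0]-m[2]),np.linalg.norm(m[1]-m[3])],"dir deg",np.degrees(np.arctan2(d[1],d[0])))
E
```

```text
scene yellow [330.2568306  229.04371585] [array([181.1, 277.5], dtype=float32), array([185.55556, 294.55554], dtype=float32)] slot [330.2568306  229.04371585] ((330.4972839355469, 228.55252075195312), (6.986964225769043, 32.853599548339844), 48.012786865234375) 183
side yellow [310.51546392 255.90721649] [array([347.8125, 183.0625], dtype=float32), array([347.5, 203. ], dtype=float32)] slot [310.51546392 255.90721649] ((310.5, 255.50001525878906), (21.585670471191406, 9.45888900756836), 75.96376037597656) 194
yellow c/top/bot (array([ 0.50412896, -0.31369287,  0.09905318]), np.float64(0.0011230087032741605))
yellow c/top/bot (array([ 0.50582406, -0.31343351,  0.12839992]), np.float64(0.005899390050735445))
yellow c/top/bot (array([ 0.50315511, -0.31388346,  0.06844564]), np.float64(7.670473245248949e-05))
slot (array([0.53794873, 0.02812432, 0.10728464]), np.float64(0.0007838438707600231))
scene slot on roof [0.54079816 0.02661798 0.11      ] len [np.float64(0.02015126168085252), np.float64(0.09118347637146951)] dir deg 109.14232646336404
side slot on roof [0.53682556 0.03173194 0.11      ] len [np.float64(0.08827723718693802), np.float64(0.022935651727376535)] dir deg -70.44036808901528
```

```bash
python3 -m inch '[[[20,-10,-3],[0,0,0],85],[[36,-19.5,-2.5],[0,0,0],85],[[36,-19.5,-2.5],[0,0,0],85],[[36,-19.5,-2.5],[0,0,0],85],[[36,-19.5,-2.5],[0,0,0],85]]'
python3 -m inch '[[[36,-19.5,-2.5],[0,0,0],85],[[36,-19.5,-2.5],[0,0,0],85],[[36,-19.5,-2.5],[0,0,0],85],[[36,-19.5,-2.5],[0,0,0],85],[[36,-19.5,-2.5],[0,0,0],85]]'
```

```text
time_s: 0.57
eef_pos: [0.2856, -0.5101, 0.2551]
orientation: [-3.121, -0.35, 0.0]
force: [1.1, 0.1, -0.3]
gripper_width: 0.0849
grasp_force: 0.0
time_s: 0.98
eef_pos: [0.4396, -0.3749, 0.2679]
orientation: [-3.122, -0.351, 0.0]
force: [-0.2, -0.9, -0.8]
gripper_width: 0.0851
grasp_force: 0.0
```

```bash
python3 -m inch '[[[36,-19.5,0],[0,0,0],85],[[30,-15,0],[0,0,0],85],[[0,0,0],[0,0,0],85],[[0,0,0],[0,0,0],85]]'
cat >> h.py <<'E'
def tool(target,s=None):
    s=s or ctrl.get_state();return R.from_rotvec(s["orientation"]).inv().apply(np.array(target)-s["eef_pos"])*1000
E
python3 - <<'E'
from h import *
s=ctrl.get_state();P=cams.camera_params("wrist");save(cams.grab_frame("wrist"),"wrist1")
print(s["eef_pos"],R.from_rotvec(s["orientation"]).as_matrix().round(3),tool([.504,-.3137,.27]),s["qpos"].round(2),s["force"])
E
```

```text
time_s: 1.32
eef_pos: [0.4971, -0.3257, 0.2673]
orientation: [-3.12, -0.359, -0.0]
force: [-0.3, -0.4, 1.2]
gripper_width: 0.0852
grasp_force: 0.0
[ 0.49708119 -0.32569428  0.26734017] [[ 0.974  0.227  0.   ]
 [ 0.227 -0.974  0.001]
 [ 0.    -0.001 -1.   ]] [ 11.68965729 -11.81758085  -2.60611449] [ 0.52  0.52  0.02  1.65 -0.01  0.97 -0.8 ] [-0.29589823 -0.41939451  1.22665874]
```

View pics/wrist1.png

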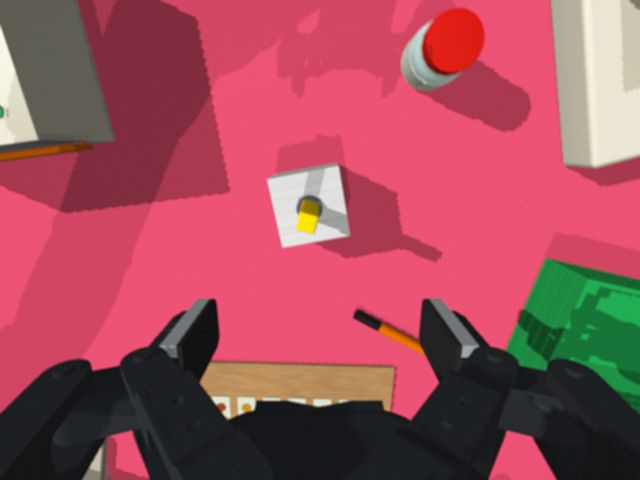

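The wrist view shows the stand's top with corners at about (267,179), (339,164), (350,235) and (282,247). The handle's bright top is near (307,222), the orange tray front is at (45,152) on the robot's side, and the jar and marker stand clear.

```bash
python3 - <<'E'
from h import *
P=cams.camera_params("wrist");I=cv2.imread("pics/wrist1.png");H=cv2.cvtColor(I,cv2.COLOR_BGR2HSV);h,s,v=[H[...,i].astype(int) for i in range(3)]
box=np.zeros(h.shape,bool);box[150:260,255:365]=1
m=box&(h>15)&(h<35)&(s>130);ys,xs=np.where(m);print("V hist",np.histogram(v[m],8))
t=cv2.threshold(v[m].astype(np.uint8),0,255,cv2.THRESH_OTSU)[0]
b=m&(v>t);ys,xs=np.where(b);r=cv2.minAreaRect(np.c_[xs,ys].astype(np.float32));print(t,r)
w=np.array([onz(P,*q,.134)[:2] for q in cv2.boxPoints(r)]);print("top",w.mean(0))
for i in range(2):
    d=w[i+1]-w[i];print(np.linalg.norm(d),np.degrees(np.arctan2(d[1],d[0]))%90)
g=(box&(s<70)&(v>140)).astype(np.uint8)
c=max(cv2.findContours(g,cv2.RETR_EXTERNAL,cv2.CHAIN_APPROX_NONE)[0],key=cv2.contourArea)
q=cv2.approxPolyDP(cv2.convexHull(c),6,True)[:,0];print(q)
w=np.array([onz(P,*x,.064)[:2] for x in q]);print("stand",w.mean(0))
for i in range(len(w)):
    d=w[(i+1)%len(w)]-w[i];print(np.linalg.norm(d),np.degrees(np.arctan2(d[1],d[0]))%90)
cv2.imwrite("pics/c1.png",cv2.resize(I[150:260,255:365],None,fx=5,fy=5,interpolation=cv2.INTER_CUBIC))
E
```

```text
V hist (array([ 17, 133,  38,  29,  12,   9,  27, 302]), array([102.  , 120.75, 139.5 , 158.25, 177.  , 195.75, 214.5 , 233.25,
       252.  ]))
192.0 ((306.47064208984375, 222.11766052246094), (18.91777801513672, 18.91777801513672), 14.03624439239502)
top [ 0.5032609  -0.31565278]
0.01543886859055171 88.25759207318143
0.01497234662202959 88.68509363360243
[[336 164]
 [349 234]
 [282 246]
 [267 180]]
stand [ 0.50290496 -0.31531688]
0.07098373780628288 24.50274174955851
0.06976794778952135 23.487931367861904
0.06826507684822361 23.59153089888745
0.06868758643138655 25.747094762232464
```

View pics/c1.png

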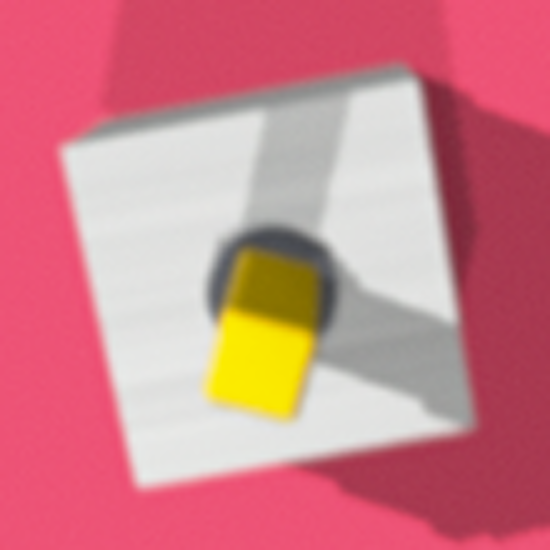

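The crop shows the handle upright with its square top at crop (262,365) and the stand's hole hidden under the collar at (272,287). The handle and stand positions agree, and the sizes come out as given, so I'll turn to the handle's flats and centre over it.

```bash
python3 -m inch '[[[0,0,0],[0,0,7.1],85],[[0,0,0],[0,0,7.1],85],[[6,-10,30],[0,0,0],85],[[0,0,30],[0,0,0],85],[[0,0,0],[0,0,0],85]]'
python3 -m inch '[[[0,0,0],[0,0,0],85],[[0,0,0],[0,0,0],85]]'
python3 - <<'E'
from h import *
P=cams.camera_params("wrist");s=ctrl.get_state();I=cams.grab_frame("wrist");save(I,"wrist2")
H=cv2.cvtColor(I,cv2.COLOR_RGB2HSV);h,S,v=[H[...,i].astype(int) for i in range(3)]
m=(h>15)&(h<35)&(S>130);b=(m&(v>200)).astype(np.uint8)
n,l,st,c=cv2.connectedComponentsWithStats(b)
for i in range(1,n):
    if st[i,4]>60:
        ys,xs=np.where(l==i);r=cv2.minAreaRect(np.c_[xs,ys].astype(np.float32));w=np.array([onz(P,*q,.134) for q in cv2.boxPoints(r)])
        d=w[1]-w[0];t=w.mean(0);print(r,t,np.linalg.norm(d),np.degrees(np.arctan2(d[1],d[0]))%90,tool([*t[:2],.096],s))
print(s["eef_pos"],R.from_rotvec(s["orientation"]).as_matrix().round(3))
E
```

```text
time_s: 1.78
eef_pos: [0.4971, -0.3175, 0.2029]
orientation: [-3.137, 0.041, 0.015]
force: [0.4, 0.8, -0.9]
gripper_width: 0.0853
grasp_force: 0.0
time_s: 1.95
eef_pos: [0.5011, -0.3203, 0.209]
orientation: [3.14, -0.041, 0.001]
force: [0.1, 0.6, -0.2]
gripper_width: 0.0852
grasp_force: 0.0
((307.0, 252.0), (22.0, 22.0), 90.0) [ 0.50544386 -0.3128121   0.134     ] 0.013935138693830715 88.4966934367064 [  4.09326901  -7.81441158 113.03078338]
[ 0.50105835 -0.32034307  0.20903906] [[ 1.    -0.026  0.001]
 [-0.026 -1.    -0.002]
 [ 0.001  0.002 -1.   ]]
```

```bash
python3 -m inch '[[[3.5,-6.2,25],[0,0,0],85],[[0,0,28],[0,0,0],85],[[0,0,28],[0,0,0],85],[[0,0,22],[0,0,0],85],[[0,0,10],[0,0,0],85]]'
python3 -m inch '[[[0,0,0],[0,0,0],85],[[0,0,0],[0,0,0],85],[[0,0,0],[0,0,0],85]]'
python3 - <<'E'
from h import *
s=ctrl.get_state();print(s["eef_pos"],tool([.5045,-.314,.096],s));save(cams.grab_frame("wrist"),"wrist3")
E
```

```text
time_s: 2.42
eef_pos: [0.5045, -0.3127, 0.0938]
orientation: [-3.141, 0.039, 0.002]
force: [0.1, 0.4, 0.2]
gripper_width: 0.0848
grasp_force: 0.0
time_s: 2.67
eef_pos: [0.5064, -0.3134, 0.0968]
orientation: [3.14, -0.038, 0.005]
force: [-0.7, 0.9, -0.3]
gripper_width: 0.0852
grasp_force: 0.0
[ 0.5063732  -0.31336393  0.09676565] [-1.85948283  0.680245    0.76109792]
```

View pics/wrist3.png

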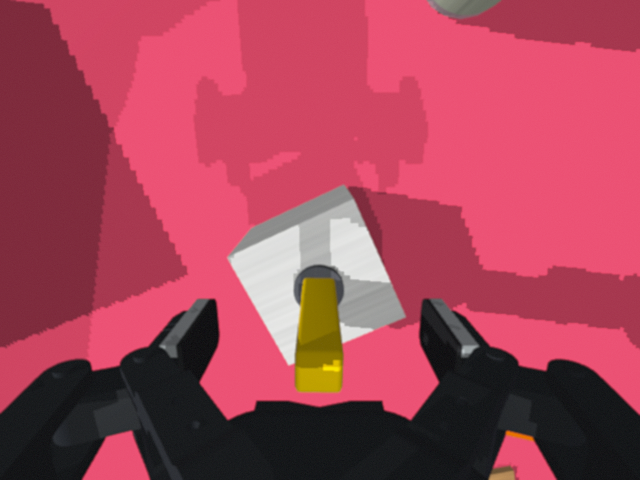

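The handle stands centred between the pads (column 319) with its flats square to them, so I'll grip.

```bash
python3 -m inch '[[[-1,0,0],[0,0,0],40],[[0,0,0],[0,0,0],20],[[0,0,0],[0,0,0],8],[[0,0,0],[0,0,0],5],[[0,0,0],[0,0,0],5]]' 80
python3 -m inch '[[[0,0,0],[0,0,0],5],[[0,0,0],[0,0,0],5],[[0,0,0],[0,0,0],5],[[0,0,0],[0,0,0],5],[[0,0,0],[0,0,0],5]]'
```

```text
time_s: 3.13
eef_pos: [0.5042, -0.3123, 0.095]
orientation: [3.141, -0.038, 0.0]
force: [-0.2, -0.5, 0.4]
gripper_width: 0.025
grasp_force: 0.0
time_s: 3.55
eef_pos: [0.5043, -0.3123, 0.095]
orientation: [3.141, -0.038, 0.001]
force: [-0.5, 0.3, 2.9]
gripper_width: 0.0146
grasp_force: 77.8
```

```bash
python3 -m inch '[[[0,0,-10],[0,0,0],5],[[0,0,-25],[0,0,0],5],[[0,0,-35],[0,0,0],5],[[0,0,-40],[0,0,0],5],[[0,0,-40],[0,0,0],5]]'
python3 -m inch '[[[-10,-30,0],[0,0,0],5],[[-10,-30,0],[0,0,0],5],[[0,0,0],[0,0,0],5],[[0,0,0],[0,0,0],5],[[0,0,0],[0,0,0],5]]'
python3 - <<'E'
from h import *
s=ctrl.get_state();P=cams.camera_params("wrist");I=cams.grab_frame("wrist");save(I,"wrist4")
print(s["eef_pos"],s["orientation"],s["force"],s["grasp_force"])
for n in("scene","side"):save(cams.grab_frame(n),n+"4")
a=cv2.imread("pics/scene4.png")[215:335,130:290];b=cv2.imread("pics/side4.png")[120:240,280:440]
w=cv2.resize(cv2.imread("pics/wrist4.png"),(400,300))
cv2.imwrite("pics/m4.png",np.vstack([np.hstack([cv2.resize(a,(400,300)),cv2.resize(b,(400,300))]),np.hstack([w,w*0])]))
E
```

```text
time_s: 3.97
eef_pos: [0.5033, -0.312, 0.2463]
orientation: [-3.141, 0.038, 0.003]
force: [0.7, -1.1, -1.0]
gripper_width: 0.0149
grasp_force: 78.6
time_s: 4.38
eef_pos: [0.4856, -0.2522, 0.2452]
orientation: [3.141, -0.037, 0.001]
force: [-0.1, -0.1, 0.2]
gripper_width: 0.0147
grasp_force: 78.7
[ 0.48558579 -0.25215375  0.2452231 ] [ 3.14066782e+00 -3.74489656e-02  5.52639816e-04] [-0.1121499  -0.11260255  0.15587161] 78.70130181312561
```

View pics/m4.png

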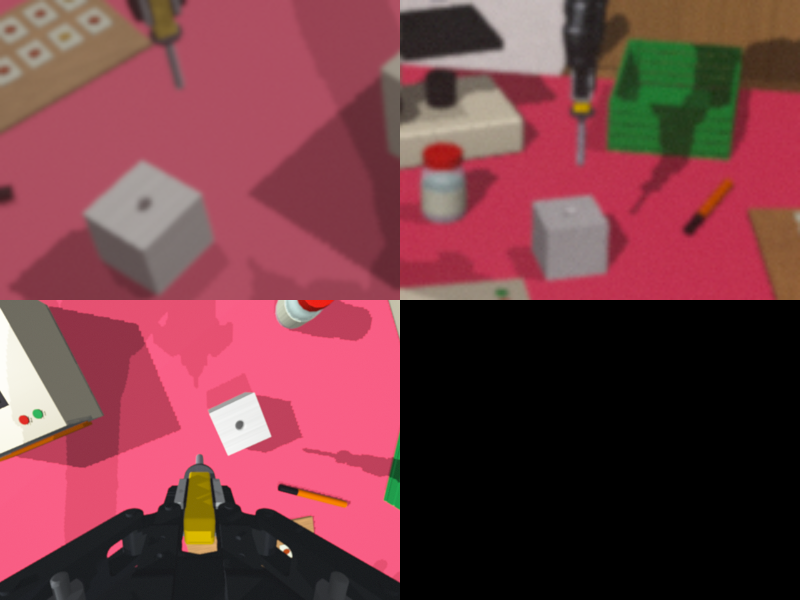

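The rod hangs straight in the grip (tip at crop (578,160) in the side view, wrist crop (198,457)), and the empty hole is visible in the stand. Now I'll turn to the scanner's axes (about 20°) and carry the rod over the slot.

```bash
python3 -m inch '[[[0,0,0],[0,0,-7.1],5],[[0,0,0],[0,0,-7.1],5],[[0,0,0],[0,0,-7.1],5],[[18,-31,0],[0,0,0],5],[[18,-31,0],[0,0,0],5]]'
python3 -m inch '[[[18,-31,0],[0,0,0],5],[[18,-31,0],[0,0,0],5],[[18,-31,0],[0,0,0],5],[[18,-31,0],[0,0,0],5],[[18,-31,0],[0,0,0],5]]'
python3 -m inch '[[[15,-26,0],[0,0,0],5],[[0,0,0],[0,0,0],5],[[0,0,0],[0,0,0],5],[[0,0,0],[0,0,0],5]]'
python3 - <<'E'
from h import *
s=ctrl.get_state();P=cams.camera_params("wrist");I=cams.grab_frame("wrist");save(I,"wrist5")
Rm=R.from_rotvec(s["orientation"]).as_matrix();print(s["eef_pos"],Rm.round(3),s["force"],s["grasp_force"])
H=cv2.cvtColor(I,cv2.COLOR_RGB2HSV);v,S=H[...,2],H[...,1]
k=((v<60)).astype(np.uint8);n,l,st,c=cv2.connectedComponentsWithStats(k)
for i in range(1,n):
    if st[i,4]>200:print(st[i],c[i])
E
```

```text
time_s: 4.95
eef_pos: [0.4978, -0.1843, 0.2444]
orientation: [3.095, 0.531, -0.001]
force: [0.9, 1.0, -1.0]
gripper_width: 0.0152
grasp_force: 78.7
time_s: 5.37
eef_pos: [0.5305, -0.0041, 0.2446]
orientation: [3.094, 0.541, -0.0]
force: [0.5, 0.3, -0.6]
gripper_width: 0.0151
grasp_force: 78.7
time_s: 5.7
eef_pos: [0.5354, 0.0233, 0.2445]
orientation: [3.094, 0.541, -0.001]
force: [0.8, -0.7, 0.5]
gripper_width: 0.0151
grasp_force: 78.7
[0.53539744 0.02328457 0.24445216] [[ 0.941  0.34  -0.001]
 [ 0.34  -0.941 -0.001]
 [-0.001  0.001 -1.   ]] [ 0.83770061 -0.65645218  0.45572967] 78.71566414833069
[ 256  214  118   29 3073] [314.76700293 227.23299707]
[    0   278   640   202 63598] [319.84702349 418.84510519]
```

View pics/wrist5.png

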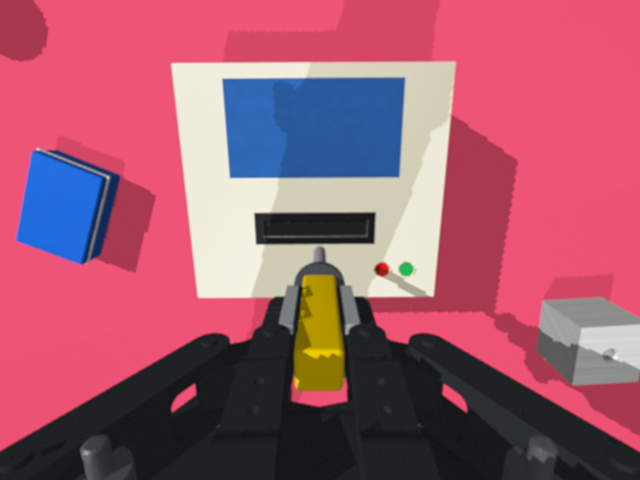

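The rod's tip is at about (319,250), pointing down just short of the slot, whose rim spans (256..374, 214..243). It is nearly square to the tool.

```bash
cat > m.py <<'E'
from h import *
def slot(f,s,P,z0=215,z1=260):
    I=cv2.imread(f"pics/{f}.png");v=cv2.cvtColor(I,cv2.COLOR_BGR2HSV)[...,2]
    n,l,st,c=cv2.connectedComponentsWithStats((v<60).astype(np.uint8))
    i=min((i for i in range(1,n) if 300<st[i,4]<20000 and st[i,2]>60),key=lambda i:abs(c[i][1]-240))
    ys,xs=np.where(l==i);r=cv2.minAreaRect(np.c_[xs,ys].astype(np.float32))
    w=np.array([onz(P,*q,.11) for q in cv2.boxPoints(r)]);t=w.mean(0)
    for k in range(2):
        d=w[k+1]-w[k];print(np.linalg.norm(d),np.degrees(np.arctan2(d[1],d[0]))%180)
    tcp=s["eef_pos"];tip=R.from_rotvec(s["orientation"]).apply([0,0,.091])+tcp
    E=np.array(P["extrinsics"]);K=P["K"]
    def px(p):
        q=E[:3,:3]@p+E[:3,3];return K[0,0]*q[0]/-q[2]+K[0,2],K[1,1]*q[1]/q[2]+K[1,2]
    print("slot",t,"tip",tip,"tip px",px(tip),"shift in tool mm",tool(t+[0,0,.091],s))
E
python3 - <<'E'
from m import *
slot("wrist5",ctrl.get_state(),cams.camera_params("wrist"))
I=cv2.imread("pics/wrist5.png");
g=I[238:275,290:350].astype(int);b=I[...]; 
for r in range(240,262,2):print(r,[int(x) for x in I[r,308:332:2].mean(-1)])
E
```

```text
0.09316774263544497 109.79658332024164
0.02322426380514445 22.336432104017945
slot [0.53920117 0.02776987 0.11      ] tip [0.53527557 0.02252614 0.15353453] tip px (np.float64(319.09905459601447), np.float64(250.88510975889088)) shift in tool mm [ 5.41981152 -3.55946279 43.52544245]
240 [30, 26, 28, 26, 26, 27, 27, 27, 26, 28, 24, 27]
242 [32, 36, 35, 36, 32, 35, 34, 35, 34, 36, 35, 36]
244 [148, 152, 153, 153, 153, 153, 151, 154, 158, 159, 158, 159]
246 [197, 198, 199, 196, 183, 161, 149, 167, 193, 199, 197, 198]
248 [196, 197, 197, 185, 151, 130, 109, 96, 152, 196, 199, 197]
250 [197, 196, 195, 167, 145, 129, 110, 84, 117, 191, 197, 197]
252 [195, 198, 193, 161, 144, 129, 110, 85, 101, 183, 196, 197]
254 [198, 198, 195, 161, 142, 129, 110, 84, 94, 179, 197, 197]
256 [196, 196, 192, 161, 143, 129, 110, 84, 89, 174, 198, 196]
258 [196, 197, 191, 159, 142, 129, 110, 88, 90, 175, 198, 196]
260 [197, 199, 189, 153, 137, 123, 106, 85, 82, 170, 199, 197]
```

Tip pixel matches the model, and the slot position agrees with the first measurement. I'll lower the tip to just above the slot's -y part and remeasure.

```bash
python3 -m inch '[[[3,10,10],[0,0,0],5],[[2.4,10,15],[0,0,0],5],[[0,0.4,10],[0,0,0],5],[[0,0,0],[0,0,0],5],[[0,0,0],[0,0,0],5]]'
python3 -m inch '[[[0,0,0],[0,0,0],5],[[0,0,0],[0,0,0],5]]'
python3 - <<'E'
from m import *
s=ctrl.get_state();P=cams.camera_params("wrist");I=cams.grab_frame("wrist");save(I,"wrist6")
print(s["force"]);slot("wrist6",s,P)
E
```

```text
time_s: 6.17
eef_pos: [0.5466, 0.0065, 0.2089]
orientation: [-3.094, -0.541, 0.004]
force: [1.3, -0.8, -0.4]
gripper_width: 0.0151
grasp_force: 78.7
time_s: 6.33
eef_pos: [0.5476, 0.0077, 0.2104]
orientation: [-3.094, -0.544, -0.002]
force: [0.2, -1.3, -1.3]
gripper_width: 0.0148
grasp_force: 78.7
[ 0.18608698 -1.32025631 -1.31707795]
0.09449559718775165 109.97308071469425
0.026226178945429262 21.60702816085623
slot [0.53793205 0.02850258 0.11      ] tip [0.54770017 0.00768084 0.11937128] tip px (np.float64(319.01975405764796), np.float64(250.91156331499695)) shift in tool mm [ -1.99789529 -22.90327819   9.36876835]
```

View pics/wrist6.png

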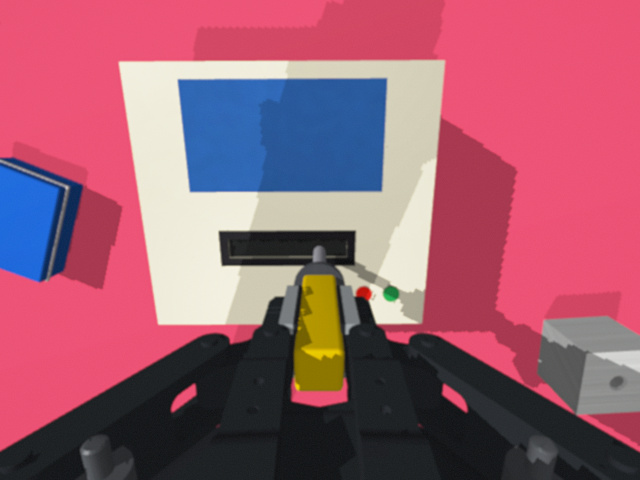

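The tip hangs over the slot at (319,248); the rim spans (219..356, 231..266) and the shadow/shaft spoil the mask slightly, so I'll remeasure the slot's middle line left of the rod.

```bash
python3 - <<'E'
from m import *
s=ctrl.get_state();P=cams.camera_params("wrist")
v=cv2.cvtColor(cv2.imread("pics/wrist6.png"),cv2.COLOR_BGR2GRAY).astype(float)
for c in(240,260,280,295,340):
    p=v[215:285,c-3:c+4].mean(1);i=np.where(p<90)[0];a,b=i[0]+214.5,i[i<60][-1]+215.5
    w=[onz(P,c,x,.11) for x in(a,b)];m=(w[0]+w[1])/2
    print(c,a,b,np.linalg.norm(w[0]-w[1])*1000,tool(m+[0,0,.091],s))
E
```

```text
240 231.5 264.5 24.70713840479203 [ -0.88986562 -56.50544987   9.44717348]
260 231.5 264.5 24.685948951605724 [ -0.88243672 -42.20528316   9.44905713]
280 230.5 264.5 25.397642367351413 [ -0.51193776 -27.89302853   9.45138146]
295 230.5 264.5 25.390558636003405 [ -0.50635883 -17.17095386   9.45279381]
340 230.5 264.5 25.39163421062803 [-0.48962036 14.99849793  9.45703127]
```

```bash
python3 -m inch '[[[-0.6,1,6],[0,0,0],5],[[0,0,6],[0,0,0],5],[[0,0,6],[0,0,0],5],[[0,0,6],[0,0,0],5],[[0,0,0],[0,0,0],5]]'
python3 -m inch '[[[0,0,3],[0,0,0],5],[[0,0,2],[0,0,0],5],[[0,0,0],[0,0,0],5],[[0,0,0],[0,0,0],5],[[0,0,0],[0,0,0],5]]'
```

```text
time_s: 6.8
eef_pos: [0.5461, 0.0062, 0.1843]
orientation: [-3.094, -0.544, 0.004]
force: [-0.3, 0.4, 0.0]
gripper_width: 0.0147
grasp_force: 78.7
time_s: 7.22
eef_pos: [0.5473, 0.0062, 0.181]
orientation: [3.094, 0.543, 0.001]
force: [-0.1, -0.3, 0.2]
gripper_width: 0.0152
grasp_force: 78.7
```

```bash
python3 -m inch '[[[0,0,2],[0,0,0],5],[[0,0,2],[0,0,0],5],[[0,0,0],[0,0,0],5],[[0,0,0],[0,0,0],5]]'
python3 -m inch '[[[0,0,1],[0,0,0],5],[[0,0,0],[0,0,0],5],[[0,0,0],[0,0,0],5]]'
python3 -m inch '[[[0,0,0.7],[0,0,0],5],[[0,0,0],[0,0,0],5],[[0,0,0],[0,0,0],5]]'
```

```text
time_s: 7.55
eef_pos: [0.547, 0.0062, 0.1767]
orientation: [-3.094, -0.543, 0.0]
force: [-0.2, -0.1, -0.8]
gripper_width: 0.0153
grasp_force: 78.7
time_s: 7.8
eef_pos: [0.5473, 0.0062, 0.1759]
orientation: [3.094, 0.543, 0.0]
force: [-0.9, -0.4, -0.3]
gripper_width: 0.0148
grasp_force: 78.7
time_s: 8.05
eef_pos: [0.5474, 0.0062, 0.1755]
orientation: [3.094, 0.543, 0.001]
force: [0.2, 0.5, 3.4]
gripper_width: 0.0151
grasp_force: 79.4
```

```bash
python3 -m inch '[[[0,0,0.6],[0,0,0],5],[[0,0,0],[0,0,0],5],[[0,0,0],[0,0,0],5]]'
```

```text
time_s: 8.3
eef_pos: [0.5474, 0.0062, 0.1753]
orientation: [3.094, 0.543, 0.001]
force: [-0.8, -0.5, 6.7]
gripper_width: 0.0149
grasp_force: 80.0
```

The ledge is felt 25 mm under the roof, at about 5.5 N/mm. Now I'll slide along with this light pressure.

```bash
for i in 1; do :; done
python3 -m inch '[[[0,-1.5,0],[0,0,0],5],[[0,-1,0],[0,0,0],5],[[0,0,0],[0,0,0],5]]' | grep -E "pos|^force"
python3 -m inch '[[[0,-1.5,0],[0,0,0],5],[[0,-1,0],[0,0,0],5],[[0,0,0],[0,0,0],5]]' | grep -E "pos|^force"
python3 -m inch '[[[0,-1.5,0],[0,0,0],5],[[0,-1,0],[0,0,0],5],[[0,0,0],[0,0,0],5]]' | grep -E "pos|^force"
```

```text
eef_pos: [0.5471, 0.0072, 0.1753]
force: [-1.3, -2.2, 6.3]
eef_pos: [0.5466, 0.0095, 0.1754]
force: [0.0, -1.7, 5.9]
eef_pos: [0.5459, 0.012, 0.1754]
force: [0.4, -2.1, 5.2]
```

```bash
python3 -m inch '[[[0,-1.5,0],[0,0,0],5],[[0,-1,0],[0,0,0],5],[[0,0,0],[0,0,0],5]]' | grep -E "pos|^force"
python3 -m inch '[[[0,-1.5,0],[0,0,0],5],[[0,-1,0],[0,0,0],5],[[0,0,0],[0,0,0],5]]' | grep -E "pos|^force"
python3 -m inch '[[[0,-1.5,0],[0,0,0],5],[[0,-1,0],[0,0,0],5],[[0,0,0],[0,0,0],5]]' | grep -E "pos|^force"
```

```text
eef_pos: [0.5452, 0.0143, 0.1754]
force: [1.5, -2.9, 5.6]
eef_pos: [0.5443, 0.0167, 0.1754]
force: [1.1, -2.2, 5.2]
eef_pos: [0.5435, 0.0191, 0.1754]
force: [0.8, -2.0, 5.9]
```

```bash
python3 -m inch '[[[0,-1.5,0],[0,0,0],5],[[0,-1,0],[0,0,0],5],[[0,0,0],[0,0,0],5]]' | grep -E "pos|^force"
python3 -m inch '[[[0,-1.5,0],[0,0,0],5],[[0,-1,0],[0,0,0],5],[[0,0,0],[0,0,0],5]]' | grep -E "pos|^force"
python3 -m inch '[[[0,-1.5,0],[0,0,0],5],[[0,-1,0],[0,0,0],5],[[0,0,0],[0,0,0],5]]' | grep -E "pos|^force"
```

```text
eef_pos: [0.5426, 0.0215, 0.1754]
force: [-0.0, -1.6, 5.1]
eef_pos: [0.5418, 0.0238, 0.1754]
force: [1.1, -1.4, 5.7]
eef_pos: [0.541, 0.0262, 0.1754]
force: [1.7, -1.6, 4.7]
```

```bash
python3 -m inch '[[[0,-1.5,0],[0,0,0],5],[[0,-1,0],[0,0,0],5],[[0,0,0],[0,0,0],5]]' | grep -E "pos|^force"
python3 -m inch '[[[0,-1.5,0],[0,0,0],5],[[0,-1,0],[0,0,0],5],[[0,0,0],[0,0,0],5]]' | grep -E "pos|^force"
python3 -m inch '[[[0,-1.5,0],[0,0,0],5],[[0,-1,0],[0,0,0],5],[[0,0,0],[0,0,0],5]]' | grep -E "pos|^force"
```

```text
eef_pos: [0.5401, 0.0285, 0.1754]
force: [0.3, -1.6, 5.8]
eef_pos: [0.5375, 0.0325, 0.1744]
force: [0.1, 0.3, -0.4]
eef_pos: [0.5364, 0.0348, 0.1741]
force: [-1.0, 1.0, -0.9]
```

The tip dropped freely into the well at y≈0.035. Now I'll press gently.

```bash
python3 -m inch '[[[0,0,1],[0,0,0],5],[[0,0,1],[0,0,0],5],[[0,0,0],[0,0,0],5],[[0,0,0],[0,0,0],5]]' | grep -E "pos|^force"
python3 -m inch '[[[0,0,1],[0,0,0],5],[[0,0,1],[0,0,0],5],[[0,0,0],[0,0,0],5],[[0,0,0],[0,0,0],5]]' | grep -E "pos|^force"
```

```text
eef_pos: [0.5368, 0.0343, 0.1724]
force: [-0.4, 0.3, -1.1]
eef_pos: [0.5371, 0.0343, 0.1708]
force: [-0.9, -0.1, 2.7]
```

```bash
python3 -m inch '[[[0,0,1],[0,0,0],5],[[0,0,1],[0,0,0],5],[[0,0,1],[0,0,0],5],[[0,0,0],[0,0,0],5],[[0,0,0],[0,0,0],5]]' | grep -E "pos|^force"
python3 -m inch '[[[0,0,1],[0,0,0],5],[[0,0,1],[0,0,0],5],[[0,0,0],[0,0,0],5],[[0,0,0],[0,0,0],5]]' | grep -E "pos|^force"
python3 -m inch '[[[0,0,1],[0,0,0],5],[[0,0,0],[0,0,0],5],[[0,0,0],[0,0,0],5],[[0,0,0],[0,0,0],5]]' | grep -E "pos|^force"
python3 - <<'E'
from h import *
I=cams.grab_frame("scene");save(I,"scene7");save(cams.grab_frame("wrist"),"wrist7")
a=cv2.imread("pics/scene7.png")[180:330,260:460];w=cv2.imread("pics/wrist7.png")
cv2.imwrite("pics/m7.png",np.hstack([cv2.resize(a,(400,300)),cv2.resize(w,(400,300))]))
H=cv2.cvtColor(w,cv2.COLOR_BGR2HSV);m=(H[...,0]>5)&(H[...,0]<16)&(H[...,1]>150);print(m.sum())
E
```

```text
eef_pos: [0.5371, 0.0344, 0.1676]
force: [0.1, -0.2, 4.9]
eef_pos: [0.5371, 0.0344, 0.1655]
force: [0.8, -0.4, 3.8]
eef_pos: [0.537, 0.0343, 0.1646]
force: [0.2, -0.5, 3.8]
49
```

View pics/m7.png

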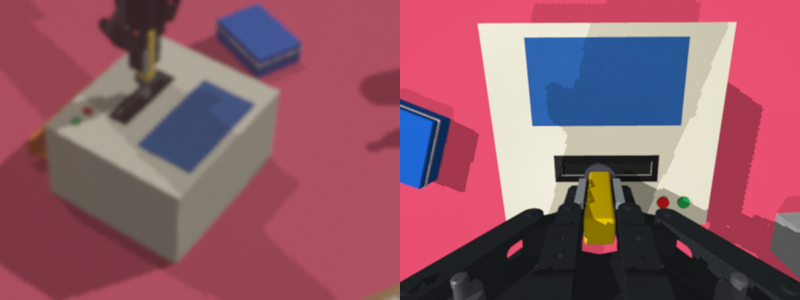

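The scene crop shows the orange tray sticking out of the front (crop (38,140)), and the rod is still upright in the slot. I'll withdraw straight up and check how far out the tray is.

```bash
python3 -m inch '[[[0,0,-6],[0,0,0],5],[[0,0,-10],[0,0,0],5],[[0,0,-15],[0,0,0],5],[[0,0,-25],[0,0,0],5],[[0,0,-25],[0,0,0],5]]' | grep -E "pos|^force"
python3 -m inch '[[[0,0,0],[0,0,0],5],[[0,0,0],[0,0,0],5]]' | grep -E "pos|^force"
python3 - <<'E'
from h import *
s=ctrl.get_state()
I=cams.grab_frame("scene");save(I,"scene8");J=cv2.imread("pics/scene0.png");P=cams.camera_params("scene")
d=(np.abs(cv2.cvtColor(I,cv2.COLOR_RGB2BGR).astype(int)-J).sum(2)>60);H=cv2.cvtColor(I,cv2.COLOR_RGB2HSV)
m=d&(H[...,0]>4)&(H[...,0]<20)&(H[...,1]>130);m[:220]=0;m[330:]=0;m[:,:240]=0;m[:,300:]=0
ys,xs=np.where(m);print(len(xs),xs.min(),xs.max(),ys.min(),ys.max())
ax=np.array([.94,.342])
for x,y in zip(xs[::6],ys[::6]):
    w=onz(P,x,y,.03);print(x,y,round(float((w[:2]-[.538,.0285])@ax),3),end="; ")
# go back: tip-over-stand target
print("\nto stand high",tool([.5043,-.3123,.24],s),s["eef_pos"])
E
```

```text
eef_pos: [0.5357, 0.0344, 0.2461]
force: [1.1, 0.5, -0.4]
eef_pos: [0.5374, 0.0345, 0.2471]
force: [0.2, -0.4, -0.8]
38 274 280 247 256
279 247 -0.11; 278 249 -0.108; 277 250 -0.108; 277 251 -0.105; 277 252 -0.103; 279 253 -0.097; 277 255 -0.097; 
to stand high [-149.29446142  314.77106041    6.88405072] [0.53738594 0.0345025  0.24709881]
```

```bash
python3 -m inch '[[[-8,17,0],[0,0,0],5],[[-16.5,35,0],[0,0,0],5],[[-16.5,35,0],[0,0,0],5],[[-16.5,35,0],[0,0,0],5],[[-16.5,35,0],[0,0,0],5]]' | grep -E "pos|^force"
python3 -m inch '[[[-16.5,35,0],[0,0,0],5],[[-16.5,35,0],[0,0,0],5],[[-16.5,35,0],[0,0,0],5],[[-16.5,35,0],[0,0,0],5],[[-9,18,0],[0,0,0],5]]' | grep -E "pos|^force"
python3 -m inch '[[[0,0,0],[0,0,7.1],5],[[0,0,0],[0,0,7.1],5],[[0,0,0],[0,0,7.1],5],[[0,0,0],[0,0,0],5],[[0,0,0],[0,0,0],5]]' | grep -E "pos|^force"
python3 - <<'E'
from h import *
s=ctrl.get_state();print(s["eef_pos"],s["orientation"],tool([.5043,-.3123,.095],s),s["grasp_force"])
t=R.from_rotvec([3.141,-.038,.001]);print(np.degrees((R.from_rotvec(s["orientation"]).inv()*t).as_rotvec()))
E
```

```text
eef_pos: [0.5193, -0.1397, 0.2442]
force: [0.7, 0.5, -0.6]
eef_pos: [0.5013, -0.3181, 0.244]
force: [-1.0, -1.1, -0.5]
eef_pos: [0.5035, -0.3119, 0.2443]
force: [0.1, 1.1, 0.5]
[ 0.50351531 -0.31190519  0.24431598] [-3.14032719  0.03199832  0.00388794] [  1.16392743   0.53921043 149.31304882] 78.70251774787903
[-0.08171197  0.17930651  0.2186846 ]
```

```bash
python3 -m inch '[[[0.8,0.4,20],[0,0,0],5],[[0,0,20],[0,0,0],5],[[0,0,0],[0,0,0],5],[[0,0,0],[0,0,0],5],[[0,0,0],[0,0,0],5]]' | grep -E "pos|^force"
cat > hole.py <<'E'
from h import *
def hole(f,s,P,box):
    I=cv2.imread(f"pics/{f}.png");H=cv2.cvtColor(I,cv2.COLOR_BGR2HSV);S,v=H[...,1],H[...,2]
    x0,y0,x1,y1=box;k=np.zeros_like(v);k[y0:y1,x0:x1]=((v<115)&(S<90))[y0:y1,x0:x1]
    n,l,st,c=cv2.connectedComponentsWithStats(k)
    for i in range(1,n):
        if 30<st[i,4]<2000:
            w=onz(P,*c[i],.064);print(f,st[i],c[i].round(1),w,"shift",tool(w+[0,0,.091],s) if s else "")
E
python3 - <<'E'
from hole import *
s=ctrl.get_state();P=cams.camera_params("wrist");I=cams.grab_frame("wrist");save(I,"wrist9")
print(s["eef_pos"],tool([.5043,-.3123,.095],s))
hole("wrist9",s,P,(230,150,420,300))
B=cv2.cvtColor(I,cv2.COLOR_RGB2HSV)
for r in range(190,256,5):print(r,[f"{B[r,c,2]}" for c in range(290,352,4)])
E
```

```text
eef_pos: [0.5053, -0.3131, 0.2061]
force: [-0.5, -0.7, 0.3]
[ 0.50525297 -0.31312042  0.20606842] [ -1.02541472  -0.81986151 111.06777416]
wrist9 [312 226  13  13 129] [317.9 231.9] [ 0.50579457 -0.31218499  0.064     ] shift [ 0.49540996 -0.95720516 51.06848082]
wrist9 [ 275  248   89   52 1034] [319.2 279.5] [ 0.46332348 -0.31239149  0.064     ] shift [-41.96012671   0.21035398  51.04801491]
190 ['227', '197', '155', '156', '156', '212', '202', '203', '232', '236', '237', '237', '234', '234', '227', '140']
195 ['155', '155', '183', '234', '237', '237', '201', '202', '229', '234', '234', '236', '236', '237', '240', '165']
200 ['228', '239', '236', '236', '236', '238', '197', '197', '226', '235', '236', '239', '241', '241', '238', '232']
205 ['236', '236', '236', '236', '234', '236', '227', '228', '238', '240', '240', '239', '235', '236', '237', '239']
210 ['236', '233', '235', '236', '235', '238', '240', '240', '239', '236', '235', '236', '238', '239', '237', '237']
215 ['236', '235', '237', '240', '240', '239', '236', '235', '236', '238', '238', '238', '237', '236', '236', '237']
2
[... 229 characters left out ...]
8']
230 ['238', '237', '238', '240', '240', '174', '98', '101', '99', '172', '236', '238', '239', '240', '240', '238']
235 ['239', '240', '238', '238', '241', '162', '100', '99', '100', '224', '241', '241', '239', '240', '240', '242']
240 ['237', '240', '239', '237', '236', '237', '173', '172', '211', '239', '239', '241', '243', '238', '233', '235']
245 ['237', '236', '236', '240', '240', '242', '243', '235', '239', '243', '239', '233', '236', '237', '239', '237']
250 ['240', '240', '241', '242', '242', '243', '198', '122', '84', '234', '237', '238', '238', '236', '239', '240']
255 ['243', '243', '243', '244', '243', '237', '177', '119', '88', '229', '237', '239', '241', '240', '240', '240']
```

```bash
python3 -m inch '[[[0.1,-0.9,15],[0,0,0],5],[[0,0,15],[0,0,0],5],[[0,0,11],[0,0,0],5],[[0,0,0],[0,0,0],5],[[0,0,0],[0,0,0],5]]' | grep -E "pos|^force"
python3 -m inch '[[[0,0,0],[0,0,0],5],[[0,0,0],[0,0,0],5]]' | grep -E "pos|^force"
python3 - <<'E'
from hole import *
s=ctrl.get_state();P=cams.camera_params("wrist");I=cams.grab_frame("wrist");save(I,"wrist10")
print(s["eef_pos"],tool([.5043,-.3123,.095],s))
hole("wrist10",s,P,(280,200,360,262))
v=cv2.cvtColor(I,cv2.COLOR_RGB2HSV)[...,2]
for r in range(228,262,2):print(r,[int(v[r,c]) for c in range(300,340,2)])
E
```

```text
eef_pos: [0.5051, -0.3122, 0.1647]
force: [-0.7, 0.2, -0.4]
eef_pos: [0.5057, -0.3125, 0.1656]
force: [-0.5, 0.6, 0.3]
[ 0.50573214 -0.31251192  0.16555594] [-1.55837984 -0.24382063 70.55316124]
wrist10 [311 239  16  23 197] [319.9 248.8] [ 0.50405392 -0.31315856  0.064     ] shift [-1.6803969   0.67683043 10.55370132]
228 [240, 240, 239, 239, 238, 237, 221, 194, 196, 196, 195, 207, 235, 237, 237, 238, 237, 237, 238, 238]
230 [238, 239, 238, 236, 235, 235, 218, 196, 195, 197, 197, 209, 237, 237, 237, 238, 238, 238, 238, 238]
232 [237, 236, 234, 235, 235, 236, 221, 196, 197, 199, 199, 210, 237, 238, 238, 238, 239, 237, 237, 237]
234 [235, 234, 235, 235, 236, 237, 221, 197, 197, 199, 198, 209, 237, 239, 239, 238, 238, 237, 236, 237]
236 [235, 236, 236, 236, 237, 237, 222, 198, 192, 187, 183, 202, 237, 239, 238, 237, 238, 238, 238, 238]
238 [236, 236, 236, 237, 237, 238, 220, 164, 140, 134, 143, 175, 218, 231, 237, 238, 239, 238, 237, 234]
240 [236, 236, 237, 238, 239, 235, 178, 129, 106, 102, 104, 111, 146, 208, 234, 238, 237, 236, 236, 235]
242 [237, 238, 239, 240, 238, 191, 130, 102,
[... 273 characters left out ...]
, 239, 200, 128, 98, 126, 139, 121, 96, 88, 92, 126, 211, 242, 241, 218, 177, 178]
250 [237, 238, 239, 241, 213, 133, 111, 151, 144, 120, 97, 87, 101, 169, 226, 240, 240, 223, 200, 189]
252 [239, 240, 239, 238, 228, 148, 129, 156, 142, 119, 97, 87, 102, 194, 242, 243, 242, 241, 240, 216]
254 [238, 237, 236, 237, 236, 197, 148, 161, 142, 118, 98, 88, 110, 220, 242, 242, 240, 241, 240, 233]
256 [236, 236, 235, 235, 238, 235, 200, 165, 139, 118, 96, 86, 105, 218, 240, 240, 238, 240, 240, 241]
258 [235, 236, 237, 239, 240, 241, 235, 172, 141, 119, 97, 85, 107, 224, 241, 240, 240, 241, 242, 242]
260 [238, 239, 240, 240, 240, 241, 234, 165, 134, 113, 92, 83, 100, 226, 243, 243, 243, 242, 240, 236]
```

Fitting the hole's rim by eye from the rows (centre about (318.4,247.3)) gives about -0.7, -0.3 mm, which agrees with the recorded grasp pose. I'll use -1, -0.3 and enter.

```bash
python3 -m inch '[[[-1,-0.3,0],[0,0,0],5],[[0,0,6],[0,0,0],5],[[0,0,5],[0,0,0],5],[[0,0,3],[0,0,0],5],[[0,0,0],[0,0,0],5]]' | grep -E "pos|^force"
python3 -m inch '[[[0,0,4],[0,0,0],5],[[0,0,4],[0,0,0],5],[[0,0,0],[0,0,0],5],[[0,0,0],[0,0,0],5]]' | grep -E "pos|^force"
```

```text
eef_pos: [0.5034, -0.3113, 0.1494]
force: [0.4, 0.2, -0.3]
eef_pos: [0.5039, -0.3116, 0.1422]
force: [-0.3, 0.4, 0.7]
```

```bash
python3 -m inch '[[[0,0,8],[0,0,0],5],[[0,0,12],[0,0,0],5],[[0,0,12],[0,0,0],5],[[0,0,6],[0,0,0],5],[[0,0,0],[0,0,0],5]]' | grep -E "pos|^force"
python3 -m inch '[[[0,0,3],[0,0,0],5],[[0,0,2],[0,0,0],5],[[0,0,0],[0,0,0],5],[[0,0,0],[0,0,0],5]]' | grep -E "pos|^force"
```

```text
eef_pos: [0.5029, -0.3112, 0.1022]
force: [-0.3, -0.5, -1.5]
eef_pos: [0.5042, -0.3118, 0.0997]
force: [0.6, -0.3, -0.4]
```

```bash
python3 -m inch '[[[0,0,2],[0,0,0],5],[[0,0,2],[0,0,0],5],[[0,0,0],[0,0,0],5],[[0,0,0],[0,0,0],5]]' | grep -E "pos|^force"
python3 -m inch '[[[0,0,1],[0,0,0],5],[[0,0,0],[0,0,0],5],[[0,0,0],[0,0,0],5]]' | grep -E "pos|^force"
```

```text
eef_pos: [0.504, -0.3117, 0.0955]
force: [0.4, 0.2, -0.2]
eef_pos: [0.5043, -0.3119, 0.095]
force: [-0.5, 0.4, 3.7]
```

The collar has seated at the same height as before (TCP z 0.095, 3.7 N). I'll release and back off.

```bash
python3 -m inch '[[[0,0,0],[0,0,0],20],[[0,0,0],[0,0,0],40],[[0,0,0],[0,0,0],60],[[0,0,0],[0,0,0],85],[[0,0,0],[0,0,0],85]]' | grep -vE "orient"
python3 -m inch '[[[0,0,0],[0,0,0],85],[[0,0,0],[0,0,0],85],[[0,0,-10],[0,0,0],85],[[0,0,-30],[0,0,0],85],[[0,0,-40],[0,0,0],85]]' | grep -vE "orient"
python3 -m inch '[[[-15,15,-35],[0,0,0],85],[[-30,25,0],[0,0,0],85],[[-30,25,0],[0,0,0],85],[[0,0,0],[0,0,0],85],[[0,0,0],[0,0,0],85]]' | grep -vE "orient"
python3 - <<'E'
from h import *
for n in("scene","side"):save(cams.grab_frame(n),n+"11")
a=cv2.imread("pics/scene11.png");b=cv2.imread("pics/side11.png")
cv2.imwrite("pics/m11.png",np.vstack([np.hstack([cv2.resize(a,(400,300)),cv2.resize(b,(400,300))]),np.hstack([cv2.resize(a[190:340,140:340],(400,300)),cv2.resize(b[160:310,230:430],(400,300))])]))
P={n:cams.camera_params(n) for n in("scene","side")};E={}
for n,(x0,y0,x1,y1) in(("scene",(165,255,205,315)),("side",(335,165,362,215))):
    H=cv2.cvtColor(cv2.imread(f"pics/{n}11.png"),cv2.COLOR_BGR2HSV)[y0:y1,x0:x1]
    ys,xs=np.where((H[...,0]>15)&(H[...,0]<35)&(H[...,1]>150)&(H[...,2]>90));xs=xs+x0;ys=ys+y0
    E[n]=[(xs[k].mean(),ys[k].mean()) for k in(ys<=ys.min()+2,ys>=ys.max()-2)]
print(E)
for i in range(2):print(cross(*[ray(P[n],*E[n][i]) for n in P]))
E
```

```text
time_s: 18.63
eef_pos: [0.5041, -0.3117, 0.0944]
force: [0.6, 1.2, -0.2]
gripper_width: 0.0675
grasp_force: 0.0
time_s: 19.05
eef_pos: [0.5021, -0.3105, 0.1733]
force: [0.1, 0.3, -0.7]
gripper_width: 0.0851
grasp_force: 0.0
time_s: 19.47
eef_pos: [0.425, -0.3774, 0.2107]
force: [0.9, 0.5, 0.2]
gripper_width: 0.0849
grasp_force: 0.0
{'scene': [(np.float64(180.0), np.float64(274.45454545454544)), (np.float64(186.36363636363637), np.float64(293.90909090909093))], 'side': [(np.float64(347.6666666666667), np.float64(183.13333333333333)), (np.float64(347.2857142857143), np.float64(203.57142857142858))]}
(array([ 0.50366994, -0.31175455,  0.13145233]), np.float64(0.00029051644276741496))
(array([ 0.50296611, -0.31158659,  0.06826312]), np.float64(0.001051555771473115))
```

View pics/m11.png

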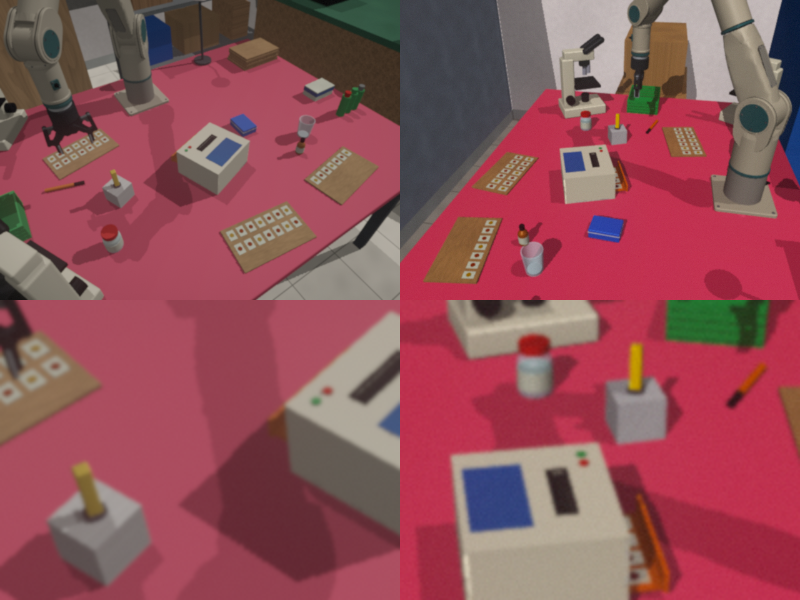

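The last picture shows the tray out with its slides (side crop (650,560)). The rod is upright with its collar on the stand (scene crop (95,515), handle 0.068–0.131 m). The bystanders are in place and the gripper is clear.

```bash
python3 -c "
from workcell import sign_off
print(sign_off())"
```

```text
the job is handed in; nothing more can be done
None
```

The tray is released and out of the scanner, the rod is back in its stand fully home, nothing else on the table was disturbed, and the job was handed in at about 20 s of the 72 s allowed.

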